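Shim the rocking drawer cabinet

TASK

The little drawer cabinet on the shop counter rocks on the bar under its middle and has dropped onto the feet of one end. Take the wooden wedge by its block, lay it flat on the counter and push its thin tip under that low end until those feet just clear the counter, by about 5 mm and well short of rocking over to the other end. Lift it with the wedge alone, leave the other goods where they are, and finish still gripping the wedge in place so the cabinet stays raised: do not let go.

Things in the scene. Friction and masses are not known exactly. Their poses are not given: they have to be found in the camera images.
- cabinet: Heavy grey steel drawer cabinet, a box 100 mm deep (its x), 220 long (y), 50 high. Origin: middle of its underside, on the rocking axis, 21.7 mm above the counter. It only rocks about its x axis, 0.11 rad either way, and always falls to its left (+y) or right (-y) end. Under each end are two 10 mm tall rubber feet with a 70 mm wide opening between them. It weighs on a wedge with only 0.3 to 1.7 N.
- foot_bar: The fixed round rubber bar, 21 mm thick and 84 mm long (along its x), under the cabinet's middle, on which the cabinet rocks; origin on the counter under its centre, same yaw as the cabinet. A low end that is raised to level or beyond (11 to 12 mm) falls over to the other side.
- foot_left (a point): Point level with the undersides of the two left-end (+y) feet at their outer edge, midway between them (cabinet frame 0, 102, -10 mm). About 0.5 mm above the counter when that end is down, 11.7 mm when level, 23 mm when the end is up.
- foot_right (a point): The same for the right-end (-y) feet (cabinet frame 0, -102, -10 mm).
- edge_left (a point): Middle of the lower edge of the cabinet's left (+y) end face (cabinet frame 0, 110, 0 mm). About 9.6 mm above the counter when that end is down: a wedge pushed in from this end meets the cabinet along this edge.
- edge_right (a point): The same for the right (-y) end (cabinet frame 0, -110, 0 mm).
- wedge: Pale loose wooden wedge, 140 mm long, 30 wide, 60 g. Origin: middle of its flat underside; x points to the thin tip, z up. From the tip (x = +70 mm, 3 mm thick) a 100 mm ramp rises evenly to 23 mm (1 mm per 5 mm), then comes a 40 mm long, 30 mm high block (x = -30 to -70 mm). It starts flat on the counter, front left or front right, tip roughly towards the robot.
- wedge_tip (a point): Middle of the wedge's tip edge, on its underside (wedge frame 70, 0, 0 mm).
- wedge_block (a point): Centre of the wedge's block, the place to grip across its 30 mm width (wedge frame -50, 0, 15 mm).
- screw_box: Bystander: small heavy carton of screws, 50 x 40 x 34 mm, origin under its centre; at the front on the side where the wedge is not. Leave alone.
- tape_roll: Bystander: grey ring of tape lying flat, 84 mm across, 24 mm high, origin under its centre; in front of the cabinet. Leave alone.
- glue_bottle: Bystander: white plastic bottle, 48 mm across, 110 mm high, origin under its centre; behind the cabinet. Leave alone.

How it is judged:
By the outcome, as a careful person would: the job done as asked, in the order asked, and still so for the second after the job is handed in, while the arm keeps its last pose, push and grip.
It also fails if it takes over 51 s, if anything falls off the work surface, if the arm or the gripper's body presses on something with over 40 N, if the wrist force passes 120 N, or if a joint passes its speed limit or range.

ROBOT

A 7-joint arm with a two-finger parallel gripper is mounted at the origin on the work surface. World frame = base frame: x ahead of the robot, y to its left, z up, the work surface at z = 0. Lengths are in m, angles in rad, forces in N, time in s.
With the tool pointing down it reaches from about 0.4 to 0.875 m from the base axis. Payload 6.5 kg.
Tool frame: the origin (TCP) lies between the finger pads; the fingertips stand 22 mm ahead of it and the grasp point (between the pads) lies 3 mm ahead of it; z points along the fingers, y is the line along which they close (so a half turn about z gives the same grasp; the last joint's range is limited). The gripper opens to 88 mm and grips with 3 to 60 N. Pads are 18 mm wide; open, the fingers measure 123 mm over their backs; the gripper's body (75 mm by 187 mm) begins 45 mm behind the grasp point.
Start: joints at [-1.393, 0.536, -0.004, 1.538, 0.003, 1.067, -0.071], TCP at [0.157, 0.631, 0.261] pointing down, gripper open.
Joint ranges: [-2.7, 2.7], [-0.37, 2.16], [-1.27, 1.26], [0.24, 2.4], [-1.31, 4.45], [0.19, 1.91], [-2.76, 2.76]. Speed limits (rad/s): [2.39, 2.39, 3.14, 3.14, 3.14, 3.14, 3.14].

INTERFACE

Orientations are given as a 3x3 rotation matrix whose columns are the frame's x, y, z axes.
In Python, from plant import state, get_image, sign_off gives the robot as it stands. The module is installed in compiled form; this text tells all that it offers.
- The arm moves only by the tool step_arm, never from a script. Its argument "deltas" is a list of rows, each an object with "delta_pos": the shift along the tool's x, y, z in cm, a list of three; "rotation": the turn, a rotation vector about the tool's x, y, z in degrees, a list of three; "gripper": the opening, from -1 (shut) to 1 (fully open). A call has 1 to 8 rows; each row shifts and turns the commanded pose from where the row before left it, along the tool's axes as they then stand; what a row does not reach is not made up. A row lasts 1/8 s, in which the tool goes at most 62.5 mm and 10.7 degrees, less where a joint would pass 70% of its speed; a pose out of reach is approached as far as the arm can. A call is refused whole if a number of a shift passes 6.25 or a number of a turn 10.7, either way. A call with a gripper value outside its range is refused whole. The fingers move at their own pace and stop on an object; "squeeze" is the grip in N (left out, the last holds). Time passes only in rows, so rows that do not move let the fingers close. It gives the time, the measured TCP pose, the force, the opening and the grip force at its end, in the units of the state.
- state(): the state, without advancing time (a new reading comes with each control period).
- get_image(name): name is "scene" or "top" or "wrist"; returns a dict with "img" (384x512x3 uint8, red, green, blue), "mtx" (3x3 intrinsics, pixels), "rvec" (rotation vector, rad) and "tvec" (3), from world to camera coordinates, as OpenCV has them. Camera axes: x right, y down, z forward; pixel columns grow to the right and rows downward; lengths in m; the calibration is good to about 2 mm. A picture is of the moment at which its call begins. There is no depth.
- sign_off(): hands the job in; it is judged then, once.
The state is a dict: "t": time; "q": joint angles; "joint_vel": joint speeds; "joint_torque": joint torques, N m; "position": TCP position; "ee_rot": TCP orientation; "force": force on the tool from outside, world axes, zero at the start; "ft_torque": the same for the moment, N m; "finger_gap": finger opening in m; "finger_force": force on a finger pad.
Only numpy, scipy, OpenCV 4.12 (cv2) and the standard library are available. Lean on these libraries where they do the work, as an engineer would, in place of code of your own. Each camera call takes 0.05 s, during which the arm holds its last target. There are 200 camera calls.

## Working session

There is one attempt and no reset: what is moved stays moved. The work goes in short steps, Python scripts to look and compute and a tool call to move; the robot and the scene stay as the last step left them, time stands still between calls to the robot, and variables do not carry over. Pictures are saved under pics/ and viewed, at most 10 in all, crops included, and the job is handed in when it is done.

Besides the shell and the picture viewer there is one more tool, called after ">>>" as name([rows], argument=value, ...), one row to a line, values as JSON. step_arm: Moves the arm, as the interface text tells. Its arguments: {"type":"object","properties":{"deltas":{"type":"array","items":{"type":"object","properties":{"delta_pos":{"type":"array","items":{"type":"number"}},"rotation":{"type":"array","items":{"type":"number"}},"gripper":{"type":"number"}}}},"squeeze":{"type":"number"}},"required":["deltas"]}

```bash
mkdir -p pics; cat > h.py <<'E'
import numpy as np, cv2
from plant import state, get_image, sign_off
def grab(n,f=None):
    d=get_image(n)
    if f: cv2.imwrite('pics/'+f,cv2.cvtColor(d['img'],cv2.COLOR_RGB2BGR))
    d['R']=cv2.Rodrigues(np.array(d['rvec'],float))[0]; d['t']=np.array(d['tvec'],float).ravel(); d['mtx']=np.array(d['mtx'],float)
    return d
def ray(d,uv):
    r=d['R'].T@np.linalg.inv(d['mtx'])@np.array([uv[0],uv[1],1.]); return -d['R'].T@d['t'], r/np.linalg.norm(r)
def onz(d,uv,z):
    c,r=ray(d,uv); return c+r*(z-c[2])/r[2]
def proj(d,p):
    q=d['mtx']@(d['R']@np.array(p,float)+d['t']); return q[:2]/q[2]
E
python3 - <<'E'
from h import *
a=grab('scene');b=grab('top')
im=np.hstack([a['img'],b['img']])
cv2.imwrite('pics/top1.png',cv2.cvtColor(b['img'],cv2.COLOR_RGB2BGR))
cv2.imwrite('pics/scene1.png',cv2.cvtColor(a['img'],cv2.COLOR_RGB2BGR))
for d in(a,b):print(ray(d,(256,192)))
print({k:np.round(v,3) for k,v in state().items()})
E
```

```text
(array([ 1.03659362, -0.54612017,  0.76238921]), array([-0.45283566,  0.57472511, -0.68163841]))
(array([ 0.32134169, -0.01103144,  1.45864406]), array([ 0.20622695,  0.00565758, -0.97848783]))
{'t': np.float64(0.1), 'q': array([-1.393,  0.537, -0.004,  1.539,  0.003,  1.067, -0.071]), 'joint_vel': array([-0.002, -0.002,  0.   , -0.002,  0.   ,  0.   ,  0.001]), 'joint_torque': array([ 2.0000e-03, -5.7208e+01,  9.9300e-01, -2.5223e+01, -5.6000e-02,
        1.3000e-02,  0.0000e+00]), 'position': array([0.157, 0.63 , 0.26 ]), 'ee_rot': array([[-0.97 ,  0.241, -0.   ],
       [ 0.241,  0.97 , -0.001],
       [-0.   , -0.002, -1.   ]]), 'force': array([-0.122, -0.377,  0.125]), 'ft_torque': array([-0.025,  0.008, -0.003]), 'finger_force': np.float64(0.0), 'finger_gap': np.float64(0.088)}
```

View pics/top1.png

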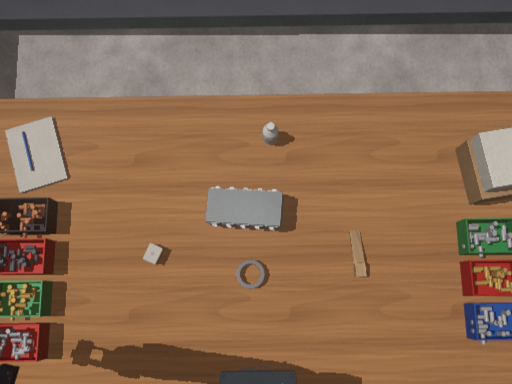

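View pics/scene1.png

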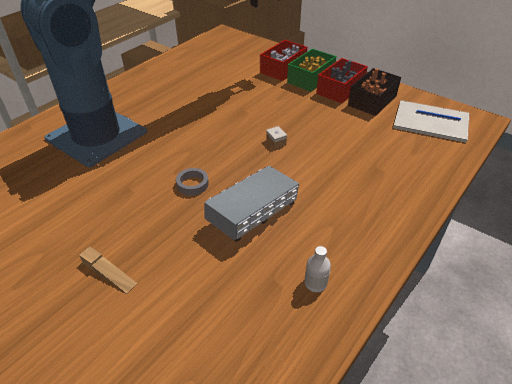

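The cabinet is at top (245,208). The wedge is at (358,254) with its block at the lower end (360,271), so it lies to the robot's right. The tape roll is at (251,274), the screw box at (153,254) and the bottle at (271,132). Next I'll enlarge the cabinet and wedge and measure.

```bash
python3 - <<'E'
from h import *
a=grab('scene');b=grab('top')
A=cv2.resize(a['img'][155:245,190:315],None,fx=5,fy=5,interpolation=cv2.INTER_CUBIC)[:, :400*2]
B=cv2.resize(b['img'][175:240,195:295],None,fx=4,fy=4,interpolation=cv2.INTER_CUBIC)
W=cv2.resize(b['img'][222:285,340:378],None,fx=4,fy=4,interpolation=cv2.INTER_CUBIC)
A=cv2.resize(A,(460,331))
c=np.zeros((600,800,3),np.uint8);c[:331,:460]=A;c[335:595,:400]=B;c[335:587,480:632]=W
cv2.imwrite('pics/crop.png',cv2.cvtColor(c,cv2.COLOR_RGB2BGR))
print(onz(b,(360,271),.03),onz(b,(355,232),0),onz(b,(251,274),.024),onz(b,(153,254),.034))
hsv=cv2.cvtColor(b['img'],cv2.COLOR_RGB2HSV)
print(hsv[208,245],hsv[260,360],hsv[245,357],hsv[300,330])
E
```

```text
[ 0.38319461 -0.30223025  0.03      ] [ 0.50110395 -0.29958149  0.        ] [0.37916907 0.01503896 0.024     ] [0.44060855 0.30106829 0.034     ]
[ 60   2 147] [ 16  99 157] [ 16 100 158] [ 14 140 151]
```

View pics/crop.png

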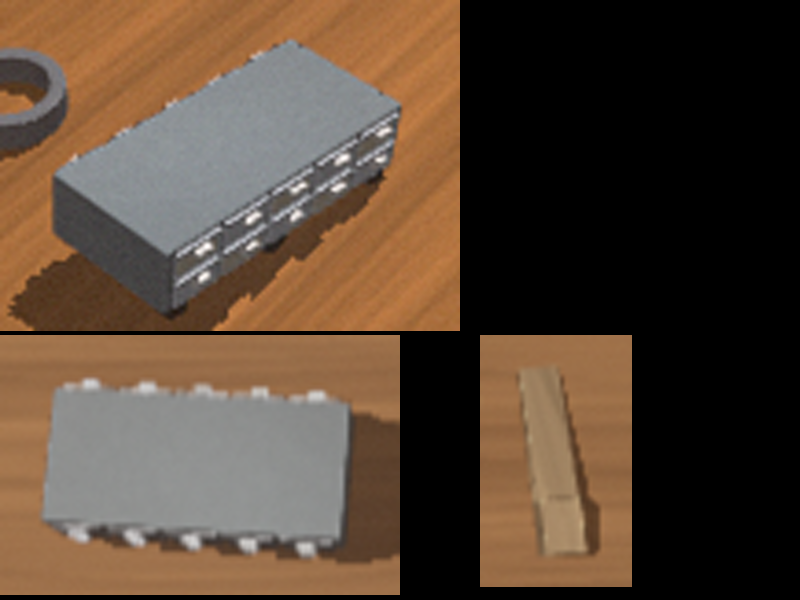

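The large shadow and the gap under the right (-y) end suggest it is up, so the left (+y) end is low. I'll triangulate the corners of the top face to check.

```bash
python3 - <<'E'
from h import *
a=grab('scene');b=grab('top')
S=[(204.9,203.9),(236.7,224.3),(269.3,165.9),(298.7,184.3)]
T=[(281.3,224.),(282.5,192),(206,221.2),(208.5,188.2)]
P=[]
for s,t in zip(S,T):
    c1,r1=ray(a,s);c2,r2=ray(b,t)
    k=np.linalg.lstsq(np.c_[r1,-r2],c2-c1,rcond=None)[0]
    P.append((c1+r1*k[0]+c2+r2*k[1])/2);print('NR FR NL FL'.split()[len(P)-1],P[-1].round(4))
P=np.array(P);R=P[:2].mean(0);L=P[2:].mean(0);print(R,L,(R+L)/2,np.degrees(np.arctan2(*(L-R)[[0,1]])))
# wedge mask in top
hsv=cv2.cvtColor(b['img'],cv2.COLOR_RGB2HSV);m=cv2.inRange(hsv[222:285,340:378],(8,60,120),(25,115,255))
cs=max(cv2.findContours(m,0,2)[0],key=cv2.contourArea);r=cv2.minAreaRect(cs);bx=cv2.boxPoints(r)+[340,222]
print(r,[onz(b,u,.012).round(3) for u in bx])
E
```

```text
NR [ 0.5175 -0.0737  0.0814]
FR [ 0.6122 -0.0782  0.0804]
NL [0.5332 0.1452 0.0564]
FL [0.6309 0.1375 0.0534]
[ 0.56483571 -0.07596701  0.08088955] [0.5820728  0.14137725 0.0549177 ] [0.57345426 0.03270512 0.06790363] 4.534509442198933
((17.027029037475586, 31.16216468811035), (47.67570877075195, 11.507928848266602), 80.53767395019531) [array([ 0.504, -0.275,  0.012]), array([ 0.509, -0.309,  0.012]), array([ 0.37 , -0.325,  0.012]), array([ 0.365, -0.291,  0.012])]
```

The left (+y) end is low: its top is at 55 mm, against 81 mm on the right. I'll move over to the wedge.

>>> step_arm([
  {"delta_pos": [-5.3, -3.6, 0], "gripper": 1},
  {"delta_pos": [-5.3, -3.6, 0], "gripper": 1},
  {"delta_pos": [-5.3, -3.6, 0], "gripper": 1},
  {"delta_pos": [-5.3, -3.6, 0], "gripper": 1},
  {"delta_pos": [-5.3, -3.6, 0], "gripper": 1},
  {"delta_pos": [-5.3, -3.6, 0], "gripper": 1},
  {"delta_pos": [-5.3, -3.6, 0], "gripper": 1},
  {"delta_pos": [-5.3, -3.6, 0], "gripper": 1},
])

```text
invalid input at $.deltas[0]: expected keys delta_pos, rotation, gripper
```

>>> step_arm([
  {"delta_pos": [-0.7, -6, 0], "rotation": [0, 0, -5], "gripper": 1},
  {"delta_pos": [-0.7, -6, 0], "gripper": 1},
  {"delta_pos": [-0.7, -6, 0], "gripper": 1},
  {"delta_pos": [-0.7, -6, 0], "gripper": 1},
  {"delta_pos": [-0.7, -6, 0], "gripper": 1},
  {"delta_pos": [-0.7, -6, 0], "gripper": 1},
  {"delta_pos": [-0.7, -6, 0], "rotation": [0, 0, -8], "gripper": 1},
  {"delta_pos": [-0.7, -6, 0], "rotation": [0, 0, -8], "gripper": 1},
])

```text
invalid input at $.deltas[1]: expected keys delta_pos, rotation, gripper
```

>>> step_arm([
  {"delta_pos": [0, 0, 0], "gripper": 1},
  {"delta_pos": [0, 0, 0], "gripper": 1},
])

```text
invalid input at $.deltas[0]: expected keys delta_pos, rotation, gripper
```

```bash
python3 - <<'E'
from h import *
s=state();print(s['t'],s['position'].round(4),s['ee_rot'].round(3),s['q'].round(2))
d=grab('wrist','w1.png');print(ray(d,(256,192)))
E
```

```text
0.3 [0.1569 0.6306 0.2604] [[-0.97   0.241 -0.   ]
 [ 0.241  0.97  -0.001]
 [-0.    -0.001 -1.   ]] [-1.39  0.54 -0.    1.54  0.    1.07 -0.07]
(array([0.08819877, 0.64766786, 0.38405348]), array([ 0.26676211, -0.06782417, -0.9613729 ]))
```

View pics/w1.png

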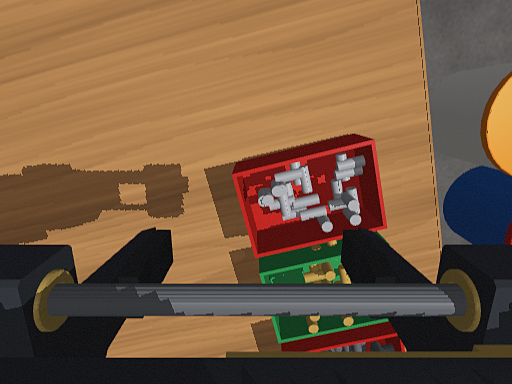

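All three moves were refused because every row needs all its keys, so nothing moved. The picture only shows the bins at the start pose. I'll resend with full rows.

>>> step_arm([
  {"delta_pos": [-5.3, -3.6, 0], "rotation": [0, 0, 0], "gripper": 1},
  {"delta_pos": [-5.3, -3.6, 0], "rotation": [0, 0, 0], "gripper": 1},
  {"delta_pos": [-5.3, -3.6, 0], "rotation": [0, 0, 0], "gripper": 1},
  {"delta_pos": [-5.3, -3.6, 0], "rotation": [0, 0, 0], "gripper": 1},
  {"delta_pos": [-5.3, -3.6, 0], "rotation": [0, 0, 0], "gripper": 1},
  {"delta_pos": [-5.3, -3.6, 0], "rotation": [0, 0, 0], "gripper": 1},
  {"delta_pos": [-5.3, -3.6, 0], "rotation": [0, 0, 0], "gripper": 1},
  {"delta_pos": [-5.3, -3.6, 0], "rotation": [0, 0, 0], "gripper": 1},
])

```text
t: 1.35
position: [0.4917, 0.2568, 0.261]
ee_rot: [[-0.971, 0.241, 0.001], [0.241, 0.971, 0.0], [-0.0, 0.001, -1.0]]
force: [0.8, 0.2, 0.8]
finger_gap: 0.0882
finger_force: 0.0
```

>>> step_arm([
  {"delta_pos": [-0.7, -6, 0], "rotation": [0, 0, 0], "gripper": 1},
  {"delta_pos": [-0.7, -6, 0], "rotation": [0, 0, 0], "gripper": 1},
  {"delta_pos": [-0.7, -6, 0], "rotation": [0, 0, 0], "gripper": 1},
  {"delta_pos": [-0.7, -6, 0], "rotation": [0, 0, 0], "gripper": 1},
  {"delta_pos": [-0.7, -6, 0], "rotation": [0, 0, 0], "gripper": 1},
  {"delta_pos": [-0.7, -6, 0], "rotation": [0, 0, 0], "gripper": 1},
  {"delta_pos": [-0.7, -6, 0], "rotation": [0, 0, -10], "gripper": 1},
  {"delta_pos": [-0.7, -6, 0], "rotation": [0, 0, -10], "gripper": 1},
])

```text
t: 2.35
position: [0.4394, -0.2078, 0.2611]
ee_rot: [[-0.998, -0.066, 0.001], [-0.066, 0.998, 0.0], [-0.001, 0.0, -1.0]]
force: [1.4, 0.5, 0.1]
finger_gap: 0.0878
finger_force: 0.0
```

>>> step_arm([
  {"delta_pos": [0, 0, 0], "rotation": [0, 0, 0], "gripper": 1},
  {"delta_pos": [0, 0, 0], "rotation": [0, 0, 0], "gripper": 1},
])

```text
t: 2.6
position: [0.4398, -0.2057, 0.2607]
ee_rot: [[-0.998, -0.06, -0.0], [-0.06, 0.998, 0.001], [0.0, 0.001, -1.0]]
force: [-0.6, -0.7, -0.2]
finger_gap: 0.0884
finger_force: 0.0
```

```bash
python3 - <<'E'
from h import *
s=state();print(s['t'],s['position'].round(4),s['ee_rot'].round(3),s['q'].round(2))
d=grab('wrist','w2.png');print(ray(d,(256,192)))
E
```

```text
2.6 [ 0.4398 -0.2057  0.2607] [[-0.998 -0.06  -0.   ]
 [-0.06   0.998  0.001]
 [ 0.     0.001 -1.   ]] [ 0.05  0.26  0.35  1.98 -0.11  0.92  2.09]
(array([ 0.369239  , -0.21000639,  0.38431613]), array([ 0.2748095 ,  0.0159903 , -0.96136572]))
```

View pics/w2.png

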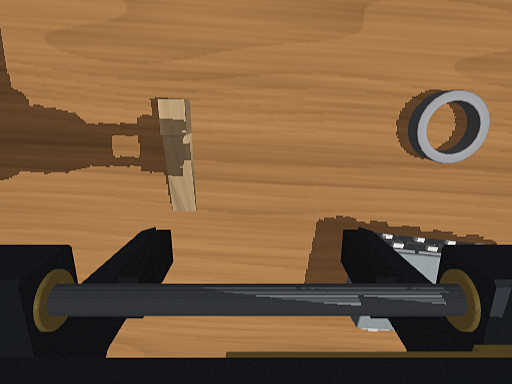

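The wrist view shows the wedge with its block at (172,108) and its tip edge from (172,210) to (196,210). The tape roll is at (449,126), well clear.

```bash
python3 - <<'E'
from h import *
d=grab('wrist')
hsv=cv2.cvtColor(d['img'],cv2.COLOR_RGB2HSV);roi=hsv[90:220,140:215]
sat=cv2.inRange(roi,(0,0,60),(40,135,255));
for r in (9,14,20,100,110,117,119): 
    xs=np.flatnonzero(sat[r]);print(r+90,xs.min()+140 if len(xs) else None,xs.max()+140 if len(xs) else None,len(xs))
ty=[]
a,b=onz(d,(157,98),.03),onz(d,(187,98),.03)
c,e=onz(d,(172,210),.003),onz(d,(196,210),.003)
print(a,b,c,e);B=(a+b)/2;T=(c+e)/2;v=T-B;v[2]=0
print(np.linalg.norm(v),np.degrees(np.arctan2(v[1],v[0])));v/=np.linalg.norm(v)
blk=(B+T)/2-.05*v;print('block',blk,'tip',T)
s=state();print((s['ee_rot'].T@(blk-s['position'])).round(4),np.degrees(np.arctan2(s['ee_rot'][1,1],s['ee_rot'][0,1])))
E
```

```text
99 157 188 32
104 157 189 33
110 158 189 32
190 169 194 26
200 171 194 24
207 172 195 24
209 172 195 24
[ 0.36990549 -0.31862246  0.03      ] [ 0.36788519 -0.2856862   0.03      ] [ 0.50954381 -0.31119904  0.003     ] [ 0.50763689 -0.27983842  0.003     ]
0.13985251775221794 2.7195415154468847
block [ 0.38879916 -0.30120889  0.0165    ] tip [ 0.50859035 -0.29551873  0.003     ]
[ 0.0573 -0.0932  0.2441] 93.59828024857384
```

>>> step_arm([
  {"delta_pos": [2.85, -4.65, 3], "rotation": [0, 0, 0.9], "gripper": 1},
  {"delta_pos": [2.85, -4.65, 3], "rotation": [0, 0, 0], "gripper": 1},
  {"delta_pos": [0, 0, 5], "rotation": [0, 0, 0], "gripper": 0.6},
  {"delta_pos": [0, 0, 5], "rotation": [0, 0, 0], "gripper": 0.6},
  {"delta_pos": [0, 0, 4], "rotation": [0, 0, 0], "gripper": 0.6},
  {"delta_pos": [0, 0, 2.3], "rotation": [0, 0, 0], "gripper": 0.6},
  {"delta_pos": [0, 0, 0], "rotation": [0, 0, 0], "gripper": 0.6},
  {"delta_pos": [0, 0, 0], "rotation": [0, 0, 0], "gripper": 0.6},
])

```text
t: 3.7
position: [0.3888, -0.3019, 0.0386]
ee_rot: [[-0.999, -0.047, 0.001], [-0.047, 0.999, -0.0], [-0.001, -0.0, -1.0]]
force: [0.4, 0.1, 0.2]
finger_gap: 0.0703
finger_force: 0.0
```

>>> step_arm([
  {"delta_pos": [0, 0, 1.2], "rotation": [0, 0, 0], "gripper": 0.6},
  {"delta_pos": [0, 0, 0], "rotation": [0, 0, 0], "gripper": 0.6},
  {"delta_pos": [0, 0, 0], "rotation": [0, 0, 0], "gripper": -1},
  {"delta_pos": [0, 0, 0], "rotation": [0, 0, 0], "gripper": -1},
  {"delta_pos": [0, 0, 0], "rotation": [0, 0, 0], "gripper": -1},
  {"delta_pos": [0, 0, 0], "rotation": [0, 0, 0], "gripper": -1},
  {"delta_pos": [0, 0, 0], "rotation": [0, 0, 0], "gripper": -1},
  {"delta_pos": [0, 0, 0], "rotation": [0, 0, 0], "gripper": -1},
], squeeze=35)

```text
t: 4.7
position: [0.388, -0.3022, 0.0258]
ee_rot: [[-0.999, -0.046, 0.0], [-0.046, 0.999, -0.0], [-0.0, -0.0, -1.0]]
force: [-1.2, -0.6, 2.1]
finger_gap: 0.0296
finger_force: 35.0
```

>>> step_arm([
  {"delta_pos": [0, 0, -3], "rotation": [0, 0, 0], "gripper": -1},
  {"delta_pos": [0, 0, -4], "rotation": [0, 0, 0], "gripper": -1},
  {"delta_pos": [0, 0, -4], "rotation": [0, 0, 0], "gripper": -1},
  {"delta_pos": [0, 0, -4], "rotation": [0, 0, 0], "gripper": -1},
  {"delta_pos": [-2, 5, 0], "rotation": [0, 0, 0], "gripper": -1},
  {"delta_pos": [-2, 5, 0], "rotation": [0, 0, 0], "gripper": -1},
  {"delta_pos": [-2, 5, 0], "rotation": [0, 0, 0], "gripper": -1},
  {"delta_pos": [-2, 5, 0], "rotation": [0, 0, 0], "gripper": -1},
])

```text
t: 5.7
position: [0.4589, -0.097, 0.1758]
ee_rot: [[-0.999, -0.046, 0.0], [-0.046, 0.999, 0.0], [-0.0, 0.0, -1.0]]
force: [1.0, -0.4, -0.9]
finger_gap: 0.03
finger_force: 35.0
```

>>> step_arm([
  {"delta_pos": [-2, 5, 0], "rotation": [0, 0, 0], "gripper": -1},
  {"delta_pos": [-2, 5, 0], "rotation": [0, 0, 0], "gripper": -1},
  {"delta_pos": [-2, 5, 0], "rotation": [0, 0, 0], "gripper": -1},
  {"delta_pos": [-2, 5, 0], "rotation": [0, 0, 0], "gripper": -1},
  {"delta_pos": [-2, 5, 0], "rotation": [0, 0, 0], "gripper": -1},
  {"delta_pos": [-2, 5, 0], "rotation": [0, 0, 0], "gripper": -1},
  {"delta_pos": [-2, 5, 0], "rotation": [0, 0, 0], "gripper": -1},
  {"delta_pos": [0, 0, 0], "rotation": [0, 0, 10], "gripper": -1},
])

```text
t: 6.7
position: [0.5821, 0.2632, 0.1751]
ee_rot: [[-0.992, 0.126, -0.0], [0.126, 0.992, 0.003], [0.001, 0.003, -1.0]]
force: [-0.1, -1.0, -1.7]
finger_gap: 0.0298
finger_force: 35.0
```

>>> step_arm([
  {"delta_pos": [0, 0, 0], "rotation": [0, 0, 10], "gripper": -1},
  {"delta_pos": [0, 0, 0], "rotation": [0, 0, 10], "gripper": -1},
  {"delta_pos": [0, 0, 0], "rotation": [0, 0, 10], "gripper": -1},
  {"delta_pos": [0, 0, 0], "rotation": [0, 0, 10], "gripper": -1},
  {"delta_pos": [0, 0, 0], "rotation": [0, 0, 10], "gripper": -1},
  {"delta_pos": [0, 0, 0], "rotation": [0, 0, 10], "gripper": -1},
  {"delta_pos": [0, 0, 0], "rotation": [0, 0, 10], "gripper": -1},
  {"delta_pos": [0, 0, 0], "rotation": [0, 0, 10], "gripper": -1},
])

```text
t: 7.7
position: [0.5821, 0.2573, 0.1754]
ee_rot: [[-0.04, 0.999, -0.001], [0.999, 0.04, -0.0], [-0.0, -0.001, -1.0]]
force: [-0.1, 0.3, -1.0]
finger_gap: 0.0295
finger_force: 35.0
```

>>> step_arm([
  {"delta_pos": [0, 0, 0], "rotation": [0, 0, 7], "gripper": -1},
  {"delta_pos": [0, 0, 0], "rotation": [0, 0, 0], "gripper": -1},
  {"delta_pos": [0, 0, 0], "rotation": [0, 0, 0], "gripper": -1},
])

```text
t: 8.07
position: [0.5824, 0.2573, 0.1756]
ee_rot: [[0.074, 0.997, -0.0], [0.997, -0.074, -0.0], [-0.0, -0.0, -1.0]]
force: [-0.3, -0.7, -0.6]
finger_gap: 0.0301
finger_force: 35.0
```

```bash
python3 - <<'E'
from h import *
s=state();print(s['t'],s['position'].round(4),s['ee_rot'].round(3),s['q'].round(2),s['finger_gap'])
d=grab('wrist');a=grab('scene');b=grab('top')
c=np.zeros((600,800,3),np.uint8);c[:384,:512]=d['img'];c[388:588,:400]=a['img'][130:330,100:500];c[388:600,404:764]=cv2.resize(b['img'][170:276,110:290],None,fx=2,fy=2)
cv2.imwrite('pics/c2.png',cv2.cvtColor(c,cv2.COLOR_RGB2BGR))
E
```

```text
8.075 [0.5824 0.2573 0.1756] [[ 0.074  0.997 -0.   ]
 [ 0.997 -0.074 -0.   ]
 [-0.    -0.    -1.   ]] [-0.95  0.71  0.7   1.67 -0.54  0.96 -0.13] 0.030069068413919407
```

View pics/c2.png

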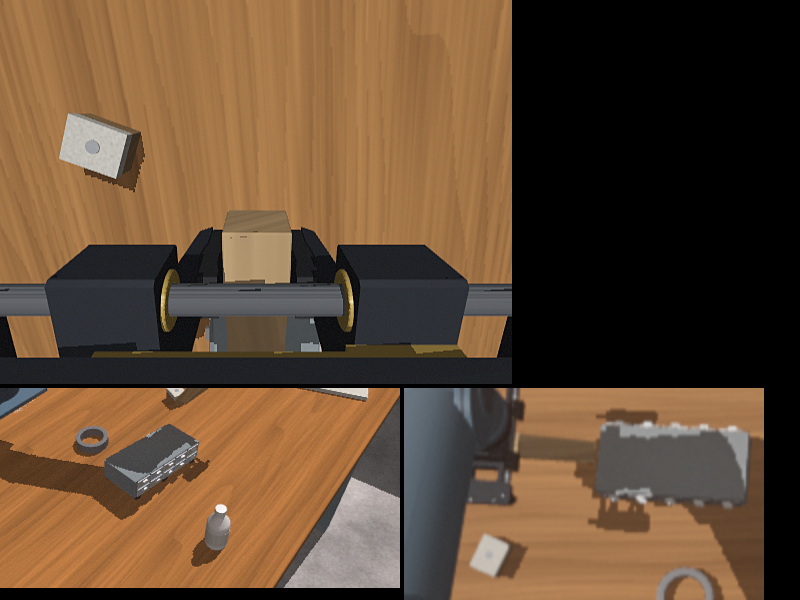

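The wrist view shows the wedge held straight, with the rear edge of its block at rows 211-212, columns 225-289. The screw box is clear at (100,147). I'll work out the tip position and the move.

```bash
python3 - <<'E'
from h import *
d=grab('wrist');s=state()
z=s['position'][2]+.0042
a,b=onz(d,(225,211.5),z),onz(d,(289,211.5),z);B=(a+b)/2
R=s['ee_rot'];print(a,b,'rear centre in tool',R.T@(B-s['position']))
u=-R[:2,0];tip=B[:2]+.14*u
print('tip',tip)
O=np.array([.5735,.0273]);cy=np.array([np.sin(np.radians(4.53)),np.cos(np.radians(4.53))]);cx=np.array([cy[1],-cy[0]])
e=O+.1093*cy
print('edge',e,'tip rel edge: out',(tip-e)@cy,'lat',(tip-e)@cx,'ang',np.degrees(np.arctan2(u@cx,-u@cy)))
# low-end top edge check in the top view: print the ray
E
```

```text
[0.5716115  0.28635342 0.18003816] [0.59781471 0.28435214 0.18003816] rear centre in tool [ 2.81547677e-02  2.93457774e-05 -4.19293860e-03]
tip [0.57413521 0.14575297]
edge [0.58213263 0.13625856] tip rel edge: out 0.008833109836639203 lat -0.008722320838889472 ang 0.19680730371287639
```

>>> step_arm([
  {"delta_pos": [3, 0.9, 0], "rotation": [0, 0, 0], "gripper": -1},
  {"delta_pos": [0, 0, 3], "rotation": [0, 0, 0], "gripper": -1},
  {"delta_pos": [0, 0, 4], "rotation": [0, 0, 0], "gripper": -1},
  {"delta_pos": [0, 0, 4], "rotation": [0, 0, 0], "gripper": -1},
  {"delta_pos": [0, 0, 3], "rotation": [0, 0, 0], "gripper": -1},
  {"delta_pos": [0, 0, 0.6], "rotation": [0, 0, 0], "gripper": -1},
  {"delta_pos": [0, 0, 0], "rotation": [0, 0, 0], "gripper": -1},
  {"delta_pos": [0, 0, 0], "rotation": [0, 0, 0], "gripper": -1},
])

```text
t: 9.28
position: [0.5949, 0.2869, 0.0314]
ee_rot: [[0.076, 0.997, 0.002], [0.997, -0.076, 0.001], [0.001, 0.002, -1.0]]
force: [0.1, 0.3, -0.3]
finger_gap: 0.0298
finger_force: 35.0
```

```bash
python3 - <<'E'
from h import *
s=state();print(s['position'].round(4),s['force'].round(2),s['ee_rot'][2].round(4))
d=grab('wrist');b=grab('top');a=grab('scene')
c=np.zeros((600,800,3),np.uint8);c[:384,:512]=d['img'];c[388:598,:300]=cv2.resize(a['img'][130:235,190:340],None,fx=2,fy=2);c[388:600,404:764]=cv2.resize(b['img'][170:276,110:290],None,fx=2,fy=2)
cv2.imwrite('pics/c3.png',cv2.cvtColor(c,cv2.COLOR_RGB2BGR))
E
```

```text
[0.5949 0.2869 0.0314] [ 0.08  0.33 -0.28] [ 0.0012  0.0021 -1.    ]
```

View pics/c3.png

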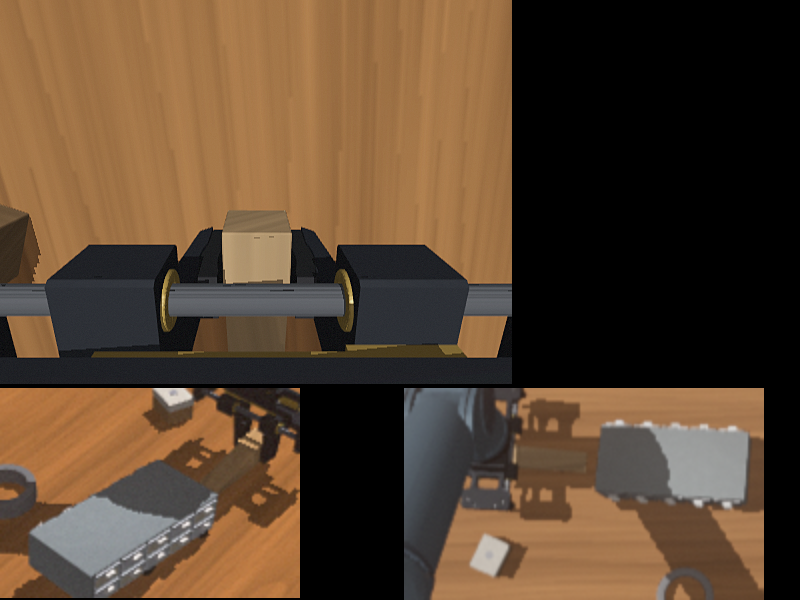

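The top view shows the wedge lined up with the cabinet's low end, tip at crop (585,459) and end face at x≈597, with the centre near y≈461. The wedge is still about 5 mm above the counter, so I'll lower it onto it.

>>> step_arm([
  {"delta_pos": [0, 0, 0.4], "rotation": [0, 0, 0], "gripper": -1},
  {"delta_pos": [0, 0, 0.15], "rotation": [0, 0, 0], "gripper": -1},
  {"delta_pos": [0, 0, 0], "rotation": [0, 0, 0], "gripper": -1},
  {"delta_pos": [0, 0, 0], "rotation": [0, 0, 0], "gripper": -1},
])

```text
t: 9.93
position: [0.5942, 0.2868, 0.0259]
ee_rot: [[0.076, 0.997, 0.0], [0.997, -0.076, 0.001], [0.001, 0.0, -1.0]]
force: [-4.2, -1.2, 12.3]
finger_gap: 0.0299
finger_force: 35.0
```

```bash
python3 - <<'E'
from h import *
b=grab('top');hsv=cv2.cvtColor(b['img'],cv2.COLOR_RGB2HSV)
g=cv2.inRange(hsv[180:235,190:290],(0,0,0),(180,60,255))
for r in (12,20,25,30,35,40):
    xs=np.flatnonzero(g[r]);print(r+180,xs.min()+190,xs.max()+190)
print('edge top@.055',onz(b,(206,188.3),.055),onz(b,(206,221),.055),'tip',onz(b,(200.5,205.5),.003))
for r in (203,206,208): print(r,hsv[r,190:208].tolist())
s=state();print(s['position'],s['force'])
E
```

```text
192 209 281
200 208 282
205 207 282
210 206 281
215 206 281
220 206 281
edge top@.055 [0.6305361  0.14487403 0.055     ] [0.53279279 0.14420421 0.055     ] tip [0.58858478 0.16705169 0.003     ]
203 [[17, 106, 103], [15, 106, 103], [15, 103, 104], [15, 105, 104], [15, 110, 104], [16, 108, 104], [15, 105, 104], [15, 107, 105], [15, 107, 105], [15, 108, 104], [14, 113, 104], [14, 118, 102], [14, 138, 102], [13, 138, 102], [13, 139, 101], [13, 144, 103], [13, 125, 102], [11, 23, 90]]
206 [[15, 106, 103], [15, 105, 102], [16, 106, 101], [16, 110, 102], [16, 109, 103], [15, 104, 103], [16, 109, 103], [15, 104, 103], [15, 105, 102], [16, 106, 101], [15, 109, 101], [15, 120, 102], [13, 137, 104], [13, 135, 104], [13, 137, 104], [14, 140, 102], [13, 114, 92], [8, 24, 86]]
208 [[15, 106, 101], [16, 106, 99], [15, 105, 100], [15, 107, 100], [15, 107, 98], [15, 104, 98], [15, 104, 98], [14, 104, 98], [15, 106, 96], [16, 109, 94], [15, 109, 96], [13, 126, 99], [13, 140, 104], [13, 138, 105], [13, 142, 104], [14, 136, 103], [13, 102, 90], [13, 21, 87]]
[0.59421542 0.28680631 0.02587664] [-4.36844859 -0.96338892 13.31054042]
```

The wedge is flat on the counter and aligned, with its tip about 31 mm outside the edge. I'll save a reference image for tracking tilt, then push in about 70 mm, which should be around first contact.

```bash
cat > tilt.py <<'E'
from h import *
import sys
from scipy.optimize import least_squares
a=grab('scene');g=cv2.cvtColor(a['img'],cv2.COLOR_RGB2GRAY)
if len(sys.argv)>1: cv2.imwrite('ref.png',g);sys.exit()
ref=cv2.imread('ref.png',0)
O=np.array([.5735,.0273,.0217]);y=np.radians(-4.53)
Rz=cv2.Rodrigues(np.array([0,0,y]))[0]
def W(p,th): # th>0: left low
    return O+Rz@cv2.Rodrigues(np.array([-th,0,0.]))[0]@p
# points on front (+x) drawer face, found where rays meet the face plane
m=np.zeros_like(ref);poly=np.array([proj(a,W(np.array(p),.11)) for p in [(.05,-.107,.003),(.05,-.107,.047),(.05,.107,.047),(.05,.107,.003)]]).astype(np.int32);cv2.fillPoly(m,[poly],255)
k=cv2.goodFeaturesToTrack(ref,60,.05,3,mask=m)
n,st,err=cv2.calcOpticalFlowPyrLK(ref,g,k,None,winSize=(9,9),maxLevel=1)
n2,s2,_=cv2.calcOpticalFlowPyrLK(g,ref,n,None,winSize=(9,9),maxLevel=1)
ok=(st[:,0]&s2[:,0]).astype(bool)&(np.linalg.norm(n2-k,axis=2)[:,0]<.3)
k=k[ok,0];n=n[ok,0];M=W(np.eye(3)[0]*0,.11);N=Rz[:,0];P=[]
Rr=Rz@cv2.Rodrigues(np.array([-.11,0,0.]))[0]
for u in k:
    c,r=ray(a,u);X=c+r*(((O+N*.05)-c)@N)/(r@N);P.append(Rr.T@(X-O))
f=lambda t:np.concatenate([proj(a,W(p,.11+t[0]))-proj(a,W(p,.11))-(v-u) for p,u,v in zip(P,k,n)])
s=least_squares(f,[0.],loss='soft_l1',f_scale=.2);th=.11+s.x[0]
print(len(k),'dtheta',s.x[0],'rms px',np.sqrt(np.median(s.fun**2)),'foot z mm',21.7-102*np.sin(th)-10*np.cos(th))
q=state();print(q['t'],q['position'].round(4),q['force'].round(2),q['finger_gap'])
E
python3 tilt.py ref; python3 tilt.py
```

```text
23 dtheta 0.00016411952546040113 rms px 0.011779738943587149 foot z mm 0.5465937718868688
10.075 [0.5942 0.2868 0.0259] [-5.06  0.08 12.96] 0.02950419502233441
```

>>> step_arm([
  {"delta_pos": [-1, 0, -0.02], "rotation": [0, 0, 0], "gripper": -1},
  {"delta_pos": [-1, 0, 0], "rotation": [0, 0, 0], "gripper": -1},
  {"delta_pos": [-1, 0, 0], "rotation": [0, 0, 0], "gripper": -1},
  {"delta_pos": [-1, 0, 0], "rotation": [0, 0, 0], "gripper": -1},
  {"delta_pos": [-1, 0, 0], "rotation": [0, 0, 0], "gripper": -1},
  {"delta_pos": [-1, 0, 0], "rotation": [0, 0, 0], "gripper": -1},
  {"delta_pos": [-0.5, 0, 0], "rotation": [0, 0, 0], "gripper": -1},
  {"delta_pos": [0, 0, 0], "rotation": [0, 0, 0], "gripper": -1},
])

```text
t: 11.08
position: [0.5902, 0.2234, 0.0259]
ee_rot: [[0.076, 0.997, 0.003], [0.997, -0.076, 0.003], [0.003, 0.002, -1.0]]
force: [-0.2, 2.3, 7.3]
finger_gap: 0.0299
finger_force: 35.0
```

```bash
python3 tilt.py
```

```text
19 dtheta -0.005749475266882322 rms px 0.0667648200458174 foot z mm 1.1399888897099952
11.125 [0.5903 0.2233 0.0259] [0.37 1.95 6.78] 0.029821978235092403
```

The first lift shows at about the predicted contact point. I'll push 15 mm more.

>>> step_arm([
  {"delta_pos": [-0.5, 0, 0], "rotation": [0, 0, 0], "gripper": -1},
  {"delta_pos": [-0.5, 0, 0], "rotation": [0, 0, 0], "gripper": -1},
  {"delta_pos": [-0.5, 0, 0], "rotation": [0, 0, 0], "gripper": -1},
  {"delta_pos": [0, 0, 0], "rotation": [0, 0, 0], "gripper": -1},
  {"delta_pos": [0, 0, 0], "rotation": [0, 0, 0], "gripper": -1},
])

```text
t: 11.75
position: [0.5891, 0.2088, 0.0259]
ee_rot: [[0.075, 0.997, 0.003], [0.997, -0.075, 0.003], [0.003, 0.003, -1.0]]
force: [0.1, 3.5, 7.8]
finger_gap: 0.0296
finger_force: 35.0
```

```bash
python3 tilt.py
```

```text
17 dtheta -0.03358386074992569 rms px 0.17438962217047033 foot z mm 3.9423203576046806
11.8 [0.5891 0.2088 0.0259] [0.28 4.02 8.13] 0.029640925888358805
```

>>> step_arm([
  {"delta_pos": [-0.35, 0, 0], "rotation": [0, 0, 0], "gripper": -1},
  {"delta_pos": [-0.35, 0, 0], "rotation": [0, 0, 0], "gripper": -1},
  {"delta_pos": [0, 0, 0], "rotation": [0, 0, 0], "gripper": -1},
  {"delta_pos": [0, 0, 0], "rotation": [0, 0, 0], "gripper": -1},
  {"delta_pos": [0, 0, 0], "rotation": [0, 0, 0], "gripper": -1},
  {"delta_pos": [0, 0, 0], "rotation": [0, 0, 0], "gripper": -1},
])

```text
t: 12.55
position: [0.5886, 0.2021, 0.0259]
ee_rot: [[0.075, 0.997, 0.003], [0.997, -0.075, 0.003], [0.003, 0.003, -1.0]]
force: [-0.3, 3.3, 8.5]
finger_gap: 0.0297
finger_force: 35.0
```

```bash
python3 tilt.py; python3 - <<'E'
from h import *
a=grab('scene');b=grab('top')
c=np.zeros((600,800,3),np.uint8);c[:360,:600]=cv2.resize(a['img'][145:235,190:340],None,fx=4,fy=4,interpolation=cv2.INTER_CUBIC);c[380:592,:360]=cv2.resize(b['img'][170:276,110:290],None,fx=2,fy=2)
cv2.imwrite('pics/c4.png',cv2.cvtColor(c,cv2.COLOR_RGB2BGR))
E
```

```text
17 dtheta -0.04609534576528102 rms px 0.24107717779335447 foot z mm 5.206572998720823
12.6 [0.5886 0.2021 0.0259] [-0.02  3.97  8.04] 0.029421477244289607
```

View pics/c4.png

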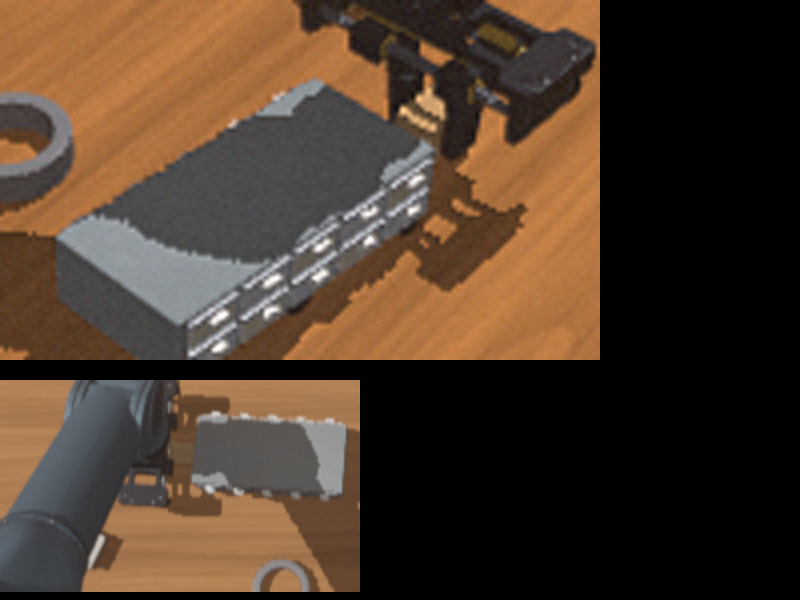

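The picture shows the wedge gripped and under the cabinet's low end (crop 425,125), and the tape and screw box look untouched. The estimated lift is about 5 mm and the readings are steady, so I'm handing it in.

```bash
python3 -c "from plant import sign_off; print(sign_off())"
```

```text
the job is handed in; nothing more can be done
None
```

The wedge is flat on the counter, pushed under the cabinet's low left end and still gripped, with those feet about 5 mm clear by camera estimate; the job was handed in at about 12.7 s.

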